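# Sleeve a grinding cartridge and lock it in a shaker's collet

### The job

First put the long steel cartridge from the rack fully home into the hexagonal sleeve standing on the bench; then carry the sleeve with the cartridge in it to the shaker, feed it into the open hexagonal collet until it sits on the depth stop, and swing the collet lever all the way closed. Leave the short cartridges, the round sleeve and everything else where they are.

Things in the scene. Friction and masses are not known exactly. Their poses are not given: they have to be found in the camera images.
- long_cartridge_mid (a point): long steel cartridge, a sealed round tube upright in one of the rack's holes, cap up: 100 mm overall, about 0.1 kg; plain body 20 mm diameter, its top 26 mm a screw cap of 26 mm diameter (grasp it there). The point is at its centre, 50 mm above its foot; z runs up towards the cap. It stands 45 mm deep in the rack, so 55 mm show.
- short_cartridge_a_mid (a point): first short steel cartridge: like the long one but 76 mm overall (cap 26 mm diameter, 26 mm long; body 20 mm diameter); stands upright in another hole of the rack and stays there. The point is at its centre, half-way up (38 mm above its foot).
- short_cartridge_b_mid (a point): second short steel cartridge: like the long one but 76 mm overall (cap 26 mm diameter, 26 mm long; body 20 mm diameter); stands upright in another hole of the rack and stays there. The point is at its centre, half-way up (38 mm above its foot).
- rack_top (a point): white fixed rack block, 130 x 130 mm and 55 mm high, with four 22 mm holes 45 mm deep at x, y = +-30 mm (60 mm apart), three of them filled. The point is the centre of its top face; x and y lie along its edges.
- hex_sleeve_mid (a point): hexagonal aluminium sleeve standing on the bench, open end up: 36 mm across flats, 95 mm tall, about 0.2 kg. The point is at its centre, 47.5 mm above its foot; z runs up; its flats' normals lie at 0, 60, 120.. degrees from its x axis. Once filled, carry the pair by the sleeve (the cartridge just stands in it).
- sleeve_mouth (a point): centre of the open top of the hexagonal sleeve: mouth of a blind round-ish bore, 22.5 mm across and 62 mm deep (its floor is 33 mm above the sleeve's foot), with a 3 mm lead-in. A cartridge fully home shows 38 mm above this mouth.
- round_sleeve_mid (a point): round aluminium sleeve standing on the bench, 44 mm diameter, 95 mm tall, with the same bore: the wrong one, does not fit the collet, leave it. The point is at its centre, 47.5 mm above its foot.
- collet_stop (a point): centre of the depth stop, the floor of the shaker's collet, 54 mm above the bench. The shaker is a fixed white box 170 x 150 mm, 50 mm high, with a steel hexagonal collet head (64 mm over flats) on top. z runs up the collet's axis; -x is the shaker's front, roughly towards the robot.
- collet_mouth (a point): centre of the collet's mouth, 50 mm straight above the stop, opening upward: hexagonal hole 38.5 mm across flats when open, with a 5 mm lead-in; its flats' normals lie at 0, 60, 120.. degrees from x. A sleeve fully home shows 45 mm above the mouth. Three of the six walls are jaws that move in about 1 mm as the lever closes.
- clamp_lever (a joint): angle of the collet lever (rad) about the collet's vertical axis: 0 fully open, 1.4 fully closed at its stop, growing anticlockwise seen from above. It starts between 0 and 0.25. Moved by about 2 N at the handle and stays where it is left.
- lever_handle (a point): point on the axis of the lever's upright aluminium round handle, 17 mm below its top and 100 mm from the collet's axis: the handle is 20 mm in diameter and runs from 76 to 152 mm above the bench. With the lever at 0 it lies at 140 degrees from the collet's x axis (anticlockwise from above), with the lever closed at 220 degrees, passing in front of the shaker.
- reagent_bottle: white bottle, 60 mm diameter, 140 mm tall, behind the sleeves; origin at its foot. A bystander.
- ointment_jar: small white jar, 38 mm diameter, 35 mm tall, between the two sleeves; origin at its foot. A bystander.
- tip_box: white box with clear lid, 85 x 120 mm, 53 mm high, near the robot; origin at its underside. A bystander.
- beaker: glass beaker, 64 mm diameter, 75 mm tall, near the robot; origin at its foot. A bystander.
- slide_carton: paper carton, 100 x 70 mm, 45 mm high, at the back; origin at its underside. A bystander.
- cream_jar: white jar, 64 mm diameter, 70 mm tall, at the back; origin at its foot. A bystander.
There are look-alikes about, which are no part of the job. Leave any blue or purple look-alike of the part that bears long_cartridge_mid alone.

How it is judged:
By the outcome, as a careful person would: the job done as asked, in the order asked, and still so for the second after the job is handed in, with the robot touching nothing.
It also fails if it takes over 72 s, if anything falls off the work surface, if the arm or the gripper's body presses on something with over 40 N, if the wrist force passes 120 N, or if a joint passes its speed limit or range.

### The arm

A 6-joint arm with a two-finger parallel gripper is mounted at the origin on the work surface. World frame = base frame: x ahead of the robot, y to its left, z up, the work surface at z = 0. Lengths are in m, angles in rad, forces in N, time in s.
With the tool pointing down it reaches from about 0.4 to 0.825 m from the base axis. Payload 7 kg.
Tool frame: the origin (TCP) lies between the finger pads; the fingertips stand 17 mm ahead of it and the grasp point (between the pads) lies 2 mm behind it; z points along the fingers, y is the line along which they close (so a half turn about z gives the same grasp; the last joint's range is limited). The gripper opens to 85 mm and grips with 20 to 120 N. Pads are 22 mm wide; open, the fingers measure 114 mm over their backs; the gripper's body (76 mm by 85 mm) begins 54 mm behind the grasp point. The pads swing forward as they close: fully open they stand 13 mm farther back than shut.
Start: joints at [1.506, 0.359, 0.012, 0, -1.224, -0.288], TCP at [0.233, 0.633, 0.248] pointing down, gripper open.
Joint ranges: [-3.07, 3.07], [-1.43, 2.12], [-1.02, 1.25], [-3.03, 1.67], [-3.05, -0], [-3.03, 3.03]. Speed limits (rad/s): [2.39, 2.39, 3.01, 3.14, 3.14, 3.14].

### API

Orientations are given as a rotation vector (axis times angle).
In Python, from station import env gives the robot as it stands.
- The arm moves only by the tool jog_arm, never from a script. Its argument "motion" is a list that holds one entry, the list of rows, each a list of 7 numbers: the turn, a rotation vector about the tool's x, y, z in units of 180 degrees (1.0 is 180 degrees), then the shift along the tool's x, y, z in units of 20 cm (1.0 is 20 cm), then the closure in counts, from 0 (fully open) to 255 (shut). A call has 1 to 8 rows; each row is the pose to reach, as a shift and turn from the pose commanded when the call began, along the tool's axes at that moment, turning the shorter way round; what a row does not reach only later rows make up. A row lasts 1/8 s, in which the tool goes at most 62.5 mm and 10.7 degrees, less where a joint would pass 70% of its speed; a pose out of reach is approached as far as the arm can. A call with a number of a shift or a turn outside -1 to 1 is refused whole. A call with a gripper value outside its range is refused whole. The fingers move at their own pace and stop on an object; "grip_force" is the grip in N (left out, the last holds). Time passes only in rows, so rows that repeat a pose let the fingers close. It gives the time, the measured TCP pose, the force, the opening and the grip force at its end, in the units of the state.
- env.observe(): the state, without advancing time (a new reading comes with each control period).
- env.camera(name): name is "side" or "top" or "wrist"; returns the picture (400x640x3 uint8, red, green, blue); there is no depth.
- env.camera_info(name): a dict with "fov_y" (degrees; the focal length in pixels is half the picture's height over the tangent of half this angle, whatever the lens; pixels are square), "cx", "cy" (the principal point, pixels), "xyz" and "orientation" of the camera in the world; the wrist camera has in their place "tool_from_camera" (4x4, takes a point from camera to tool coordinates, whose origin is the TCP and whose axes are the flange's). Camera axes: x right, y up, looking along -z (the intrinsics and any distortion apply to the point x, -y, -z); pixel columns grow to the right and rows downward; lengths in m; the calibration is good to about 2 mm. A picture is of the moment at which its call begins: read the wrist's pose just before it. camera_info takes no time and is no camera call.
- env.finish_job(): hands the job in; it is judged then, once.
The state is a dict: "clock": time; "joint_pos": joint angles; "joint_vel": joint speeds; "joint_torque": joint torques, N m; "eef_pos": TCP position; "ee_rot": TCP orientation; "ft_force": force on the tool from outside, world axes, zero at the start; "wrist_torque": the same for the moment, N m; "width": opening from 0.0 (shut) to 1.0 (fully open); "gripper_force": force on a finger pad.
Only numpy, scipy, OpenCV 4.12 (cv2) and the standard library are available. Lean on these libraries where they do the work, as an engineer would, in place of code of your own. Each camera call takes 0.05 s, during which the arm holds its last target. There are 200 camera calls.

## Working session

There is one attempt and no reset: what is moved stays moved. The work goes in short steps, Python scripts to look and compute and a tool call to move; the robot and the scene stay as the last step left them, time stands still between calls to the robot, and variables do not carry over. Pictures are saved under pics/ and viewed, at most 10 in all, crops included, and the job is handed in when it is done.

Besides the shell and the picture viewer there is one more tool, called after "Emit:" in YAML: its name, and indented under it one key for each argument. jog_arm: Moves the arm, as the interface text tells. Shifts and turns lie within -1 to 1; 1 stands for 20 cm of shift or 180 degrees of turn. Its arguments: {"type":"object","properties":{"motion":{"type":"array","items":{"type":"array","items":{"type":"array","items":{"type":"number"}}}},"grip_force":{"type":"number"}},"required":["motion"]}

```bash
ls; mkdir -p pics; python3 - <<'E'
from station import env
import cv2
for n in ["top","side"]:
    print(n,env.camera_info(n)); cv2.imwrite(f"pics/{n}0.png",env.camera(n)[:,:,::-1])
print(env.camera_info("wrist")); print(env.observe())
E
```

```text
pics
top {'fov_y': 43.41021423968089, 'cx': 323.2051175144167, 'cy': 204.5103213827368, 'xyz': array([0.43806959, 0.00217132, 1.29839652]), 'orientation': array([ 0.06312448, -0.06735248, -1.55772946])}
side {'fov_y': 55.06374552811554, 'cx': 314.012975870134, 'cy': 193.25760979359478, 'xyz': array([ 0.29102414, -0.59976917,  0.55323613]), 'orientation': array([ 0.97933873, -0.19848748, -0.41834153])}
{'fov_y': 63.70912565484904, 'cx': 322.8987966755618, 'cy': 197.00790366410826, 'tool_from_camera': array([[-8.21470274e-04,  9.53466124e-01,  3.01499048e-01,
         7.63923574e-02],
       [ 9.99999578e-01,  9.07329463e-04, -1.44736705e-04,
        -7.60770661e-04],
       [-4.11560515e-04,  3.01498802e-01, -9.53466467e-01,
        -1.25994865e-01],
       [ 0.00000000e+00,  0.00000000e+00,  0.00000000e+00,
         1.00000000e+00]])}
{'clock': 0.1, 'joint_pos': array([ 1.50610662e+00,  3.59292744e-01,  1.11630607e-02, -2.92794850e-04,
       -1.22412865e+00, -2.88083083e-01]), 'joint_vel': array([ 0.00108061, -0.00036088,  0.00278113, -0.00085706,  0.00048318,
        0.00091782]), 'joint_torque': array([-1.61790289e-03, -5.84766126e+01,  2.94108760e+01,  6.95463762e+00,
       -3.19379214e-03,  5.83905873e-06]), 'eef_pos': array([0.23311171, 0.63303427, 0.24748025]), 'ee_rot': array([ 3.09136033e+00, -5.51159032e-01, -1.73689436e-04]), 'ft_force': array([-0.25600581, -1.00299142, -0.2735664 ]), 'wrist_torque': array([-0.03437106,  0.02071009,  0.01541438]), 'gripper_force': 0.0, 'width': 1.0032383325819443}
```

View pics/top0.png

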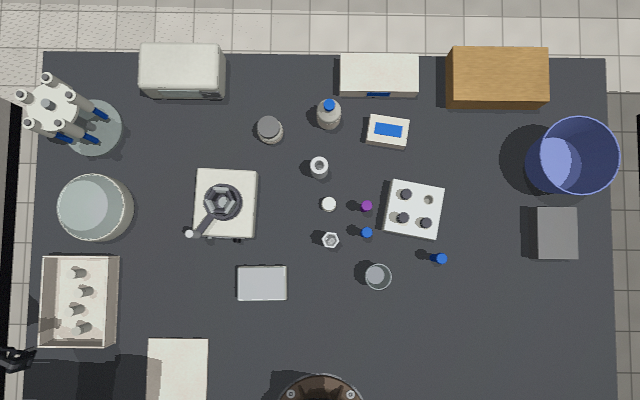

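View pics/side0.png

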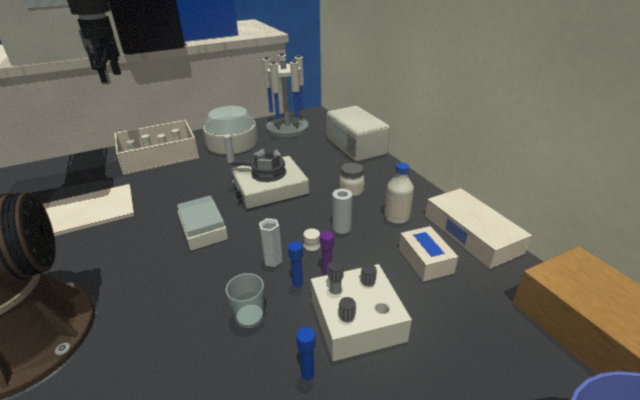

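The top view shows the rack at (414,209) with cartridges at (405,194), (402,217), (425,222) and an empty hole at (428,199). The hex sleeve is at (330,240), the round sleeve at (319,167), and the collet at (222,203) with its lever handle at (189,234).

Candidates for the long cartridge, in the side view: steel at (336,278), (368,275) and (347,309), with blue look-alikes at (296,265) and (306,353) and a purple one at (327,250). The one at (336,278) seems to stand tallest. I'll check it in a close crop.

```bash
cat > h.py <<'E'
import numpy as np, cv2
from scipy.spatial.transform import Rotation as R
from station import env
def cam(n,obs=None):
    c=env.camera_info(n); f=200/np.tan(np.radians(c['fov_y']/2))
    if n=='wrist':
        T=np.eye(4);T[:3,:3]=R.from_rotvec(obs['ee_rot']).as_matrix();T[:3,3]=obs['eef_pos']
        T=T@c['tool_from_camera']; return f,c['cx'],c['cy'],T[:3,:3],T[:3,3]
    return f,c['cx'],c['cy'],R.from_rotvec(c['orientation']).as_matrix(),np.array(c['xyz'])
def atz(C,u,v,z):
    f,cx,cy,M,p=C; d=M@np.array([(u-cx)/f,-(v-cy)/f,-1]); return p+d*(z-p[2])/d[2]
def proj(C,P):
    f,cx,cy,M,p=C; q=M.T@(np.asarray(P)-p); return np.array([cx+f*q[0]/-q[2],cy-f*q[1]/-q[2]])
def crop(img,x,y,w,h,s,name):
    cv2.imwrite(name,cv2.resize(img[y:y+h,x:x+w,::-1],None,fx=s,fy=s,interpolation=cv2.INTER_CUBIC))
def move(P,rot=None,obs=None):
    "shift row numbers from current pose to target position/rot (uses measured pose)"
    o=obs or env.observe(); M=R.from_rotvec(o['ee_rot'])
    s=M.inv().apply(np.asarray(P)-o['eef_pos'])/0.2
    t=(M.inv()*rot).as_rotvec()/np.pi if rot is not None else np.zeros(3)
    return np.round(t,4),np.round(s,4)
def down(yaw):  # tool z down, tool y axis at yaw (line of closing)
    y=np.array([np.cos(yaw),np.sin(yaw),0]);z=np.array([0,0,-1.]);x=np.cross(y,z)
    return R.from_matrix(np.c_[x,y,z])
E
python3 - <<'E'
from h import *
T=cv2.imread('pics/top0.png')[:,:,::-1];S=cv2.imread('pics/side0.png')[:,:,::-1]
a=cv2.resize(T[150:260,180:280],None,fx=4,fy=4,interpolation=cv2.INTER_CUBIC)
b=cv2.resize(T[150:260,370:470],None,fx=4,fy=4,interpolation=cv2.INTER_CUBIC)
cv2.imwrite('pics/t1.png',np.hstack([a,b])[:,:,::-1])
crop(S,225,140,190,215,2.75,'pics/s1.png')
o=env.observe();print(R.from_rotvec(o['ee_rot']).as_matrix().round(3))
C=cam('top')
for n,u,v,z in [('rackc',414,209,.055),('long',402,217,.11),('a',405,194,.086),('b',425,222,.086),('hole',428,199,.055),('hex',330,240,.095),('round',319,167,.095),('collet',222,203,.104),('handle',189,234,.152)]: print(n,atz(C,u,v,z).round(4))
E
```

```text
[[ 0.938 -0.346 -0.   ]
 [-0.346 -0.938 -0.001]
 [ 0.     0.001 -1.   ]]
rackc [ 0.5334 -0.2261  0.055 ]
long [ 0.5098 -0.1875  0.11  ]
a [ 0.5672 -0.1987  0.086 ]
b [ 0.4998 -0.2469  0.086 ]
hole [ 0.5587 -0.261   0.055 ]
hex [ 0.4536 -0.0177  0.095 ]
round [0.6293 0.0108 0.095 ]
collet [0.5384 0.2409 0.104 ]
handle [0.4626 0.3043 0.152 ]
```

View pics/t1.png

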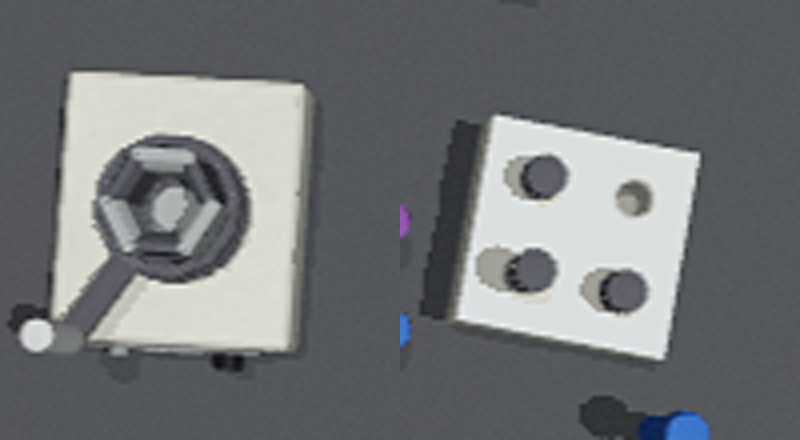

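View pics/s1.png

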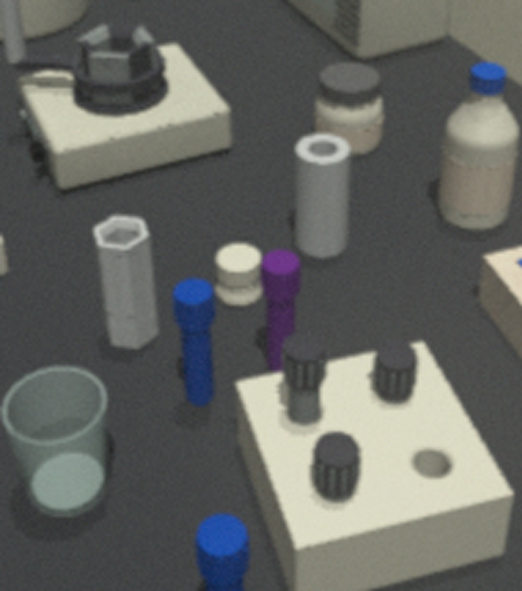

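The side crop shows the taller steel cartridge at (303,365) in the crop, with body visible under its cap, so it is the long one: (402.5,217.5) in the top view. The other two caps sit low on the rack. I'll move over the collet first, for a wrist view on the way.

Emit:
jog_arm:
  motion:
    - [[0,0,0,1,0.66,-0.06,0],[0,0,0,1,0.66,-0.06,0],[0,0,0,1,0.66,-0.06,0],[0,0,0,1,0.66,-0.06,0],[0,0,0,1,0.66,-0.06,0]]

```text
clock: 0.72
eef_pos: [0.3769, 0.4376, 0.2607]
ee_rot: [-3.092, 0.557, -0.0]
ft_force: [0.0, 0.5, 0.2]
width: 1.001
gripper_force: 0.0
```

Emit:
jog_arm:
  motion:
    - [[0,0,0,1,0.66,-0.06,0],[0,0,0,1,0.66,-0.06,0],[0,0,0,1,0.66,-0.06,0],[0,0,0,1,0.66,-0.06,0],[0,0,0,1,0.66,-0.06,0],[0,0,0,1,0.66,-0.06,0]]

```text
clock: 1.48
eef_pos: [0.5172, 0.2477, 0.2718]
ee_rot: [3.092, -0.552, -0.001]
ft_force: [-0.1, 0.7, 1.2]
width: 1.0
gripper_force: 0.0
```

```bash
python3 - <<'E'
from h import *
o=env.observe();print(o['eef_pos'],o['ee_rot'],o['joint_vel'].round(3),o['clock'],o['joint_pos'].round(2))
I=env.camera('wrist');crop(I,0,0,640,400,1.25,'pics/w1.png');np.save('w1.npy',np.r_[o['eef_pos'],o['ee_rot']])
C=cam('top')
f=lambda X,Y:(370+(X-400)/4,150+Y/4)
k=[atz(C,*f(*p),.055)[:2] for p in [(495,115),(700,154),(664,360),(455,320)]]
print(np.mean(k,0),np.array(k).round(4).tolist(),[np.degrees(np.arctan2(*(k[i]-k[j])[::-1])).round(1) for i,j in [(0,1),(3,2),(0,3),(1,2)]])
f=lambda X,Y:(180+X/4,150+Y/4)
k=[atz(C,*f(*p),.05)[:2] for p in [(70,72),(305,85)]]
print('shaker yaw',np.degrees(np.arctan2(*(k[0]-k[1])[::-1]))-90,k)
E
```

```text
[0.5172474  0.2476829  0.27184687] [ 3.09230476e+00 -5.52216697e-01 -9.38633864e-04] [ 0.024 -0.003 -0.005 -0.    -0.001  0.001] 1.475 [ 0.79  0.18 -0.18 -0.   -1.21  0.43]
[ 0.53287782 -0.22767158] [[0.6084, -0.1758], [0.5855, -0.3036], [0.4572, -0.2803], [0.4803, -0.1511]] [np.float64(79.8), np.float64(79.8), np.float64(-10.9), np.float64(-10.3)]
shaker yaw -2.4819177831409007 [array([0.63017352, 0.31557509]), array([0.62378586, 0.16820631])]
```

View pics/w1.png

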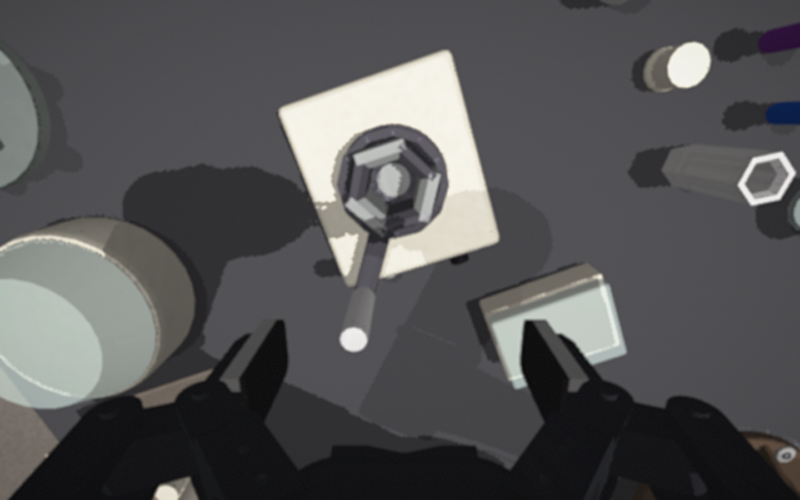

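The wrist view shows the collet centred near (391,181), the handle top at (354,340), the shaker's top corners at (281,110), (449,52), (498,240) and (350,285), and the hex sleeve's mouth at (767,178).

```bash
python3 - <<'E'
from h import *
w=np.load('w1.npy');C=cam('wrist',dict(eef_pos=w[:3],ee_rot=w[3:]));T=cam('top')
g=lambda X,Y,z:atz(C,X/1.25,Y/1.25,z)[:2]
print('stop w',g(391,181,.054),'top',atz(T,222.25,201.75,.054)[:2])
print('handle w',g(354,340,.152),'top',atz(T,180+37/4,150+335/4,.152)[:2])
k=[g(*p,.05) for p in [(281,110),(449,52),(498,240),(350,285)]]
print(np.array(k).round(4).tolist(),np.mean(k,0));d=lambda a,b:np.degrees(np.arctan2(*(k[a]-k[b])[::-1]))
print(d(0,1)-90,d(3,2)-90,d(1,2),d(0,3),np.linalg.norm(k[0]-k[1]),np.linalg.norm(k[1]-k[2]))
print('hex w',g(767,178,.095),'top',atz(T,330.5,240,.095)[:2])
# hexagon orientation from w: bright rim, segmentation
I=cv2.imread('pics/w1.png');G=cv2.cvtColor(I,cv2.COLOR_BGR2GRAY);m=(G>170).astype(np.uint8);m[:, :725]=0;m[:140]=0;m[212:]=0
n,l,s,c=cv2.connectedComponentsWithStats(m);i=1+np.argmax(s[1:,4]);print(s[i],c[i])
P=np.argwhere(l==i)[:,::-1];h=cv2.convexHull(P.astype(np.int32));q=cv2.approxPolyDP(h,4,True)[:,0];print(q.tolist())
print([g(*p,.095).round(4).tolist() for p in q])
E
```

```text
stop w [0.54548104 0.2493342 ] top [0.54568485 0.2503552 ]
handle w [0.46427273 0.30459003] top [0.46317494 0.30378847]
[[0.6304, 0.3135], [0.6238, 0.1709], [0.4618, 0.178], [0.4676, 0.3201]] [0.54589354 0.24561315]
-2.677271820868853 -2.3267368913821116 -2.522686586203283 -2.340507585512178 0.14277955313994192 0.16210112894731324
hex w [ 0.45497678 -0.01911143] top [ 0.45357283 -0.01892081]
[738 152  57  53 893] [766.20828667 177.96976484]
[[794, 171], [778, 199], [751, 204], [738, 185], [755, 157], [782, 152]]
[[0.4534, -0.0385], [0.4356, -0.0255], [0.4388, -0.0058], [0.4571, 0.0019], [0.474, -0.0122], [0.4708, -0.0312]]
```

Emit:
jog_arm:
  motion:
    - [[0,0,0,0.15,1,0,0],[0,0,0,0.15,1,0,0],[0,0,0,0.15,1,0,0],[0,0,0,0.15,1,0,0],[0,0,0,0.15,1,0,0]]

```text
clock: 2.15
eef_pos: [0.4763, 0.0497, 0.2726]
ee_rot: [-3.092, 0.551, -0.001]
ft_force: [-0.5, 0.5, -0.9]
width: 0.996
gripper_force: 0.0
```

Emit:
jog_arm:
  motion:
    - [[0,0,0,0.1,0.9,0,0],[0,0,0,0.1,0.9,0,0],[0,0,0,0.1,0.9,0,0],[0,0,0,0.1,0.9,0,0],[0,0,0,0.1,0.9,0,0],[0,0,0,0.1,0.9,0,0]]

```text
clock: 2.9
eef_pos: [0.4338, -0.125, 0.2722]
ee_rot: [-3.093, 0.548, 0.0]
ft_force: [-0.9, -0.1, 0.1]
width: 0.999
gripper_force: 0.0
```

```bash
python3 - <<'E'
from h import *
o=env.observe();print(o['eef_pos'],o['ee_rot'],o['joint_vel'].round(3),o['clock'],o['joint_pos'].round(2))
I=env.camera('wrist');crop(I,0,0,640,400,1.25,'pics/w2.png');np.save('w2.npy',np.r_[o['eef_pos'],o['ee_rot']])
E
```

```text
[ 0.43377021 -0.1249987   0.27217322] [-3.09341284e+00  5.47891309e-01  3.22630635e-04] [-0.    -0.002 -0.002  0.001 -0.003  0.001] 2.9 [ 0.16 -0.04 -0.42 -0.   -1.19  1.06]
```

View pics/w2.png

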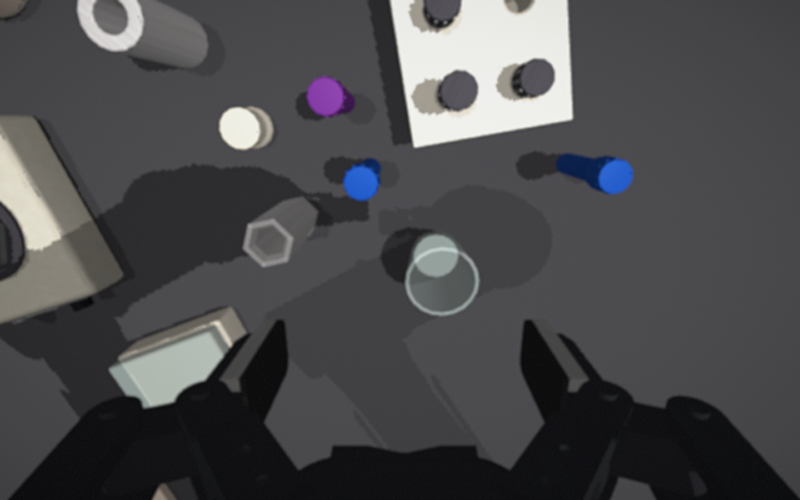

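This view shows the long cap at (459,90), the hex mouth at (268,243), and the blue look-alike at (361,183), which is clear of the sleeve.

```bash
python3 - <<'E'
from h import *
w=np.load('w2.npy');C=cam('wrist',dict(eef_pos=w[:3],ee_rot=w[3:]));T=cam('top')
g=lambda X,Y,z:atz(C,X/1.25,Y/1.25,z)[:2]
print('long w',g(459,90,.11),'short',g(536,78,.086),'top',atz(T,402.5,217.5,.11)[:2],'pred',np.array([.5329,-.2277])+R.from_euler('z',-10.5,degrees=True).apply([-.03,.03,0])[:2])
print('hex w',g(268,243,.095),'blue',g(361,183,.1),'beaker',g(442,281,.075))
I=cv2.imread('pics/w2.png');G=cv2.cvtColor(I,cv2.COLOR_BGR2GRAY);print(G[243,236:300:2])
m=(G>118).astype(np.uint8);m[:,:238]=0;m[:,297:]=0;m[:214]=0;m[270:]=0
n,l,s,c=cv2.connectedComponentsWithStats(m);i=1+np.argmax(s[1:,4]);print(s[i])
h=cv2.convexHull(np.argwhere(l==i)[:,::-1].astype(np.int32));q=cv2.approxPolyDP(h,4,True)[:,0]
P=np.array([g(*p,.095) for p in q]);print(q.tolist(),P.round(4).tolist(),P.mean(0))
if len(P)==6:
    d=P-P.mean(0);print('corner ang mod60',np.degrees(np.arctan2(d[:,1],d[:,0]))%60,np.linalg.norm(d,axis=1))
P=np.array([[0.4534,-0.0385],[0.4356,-0.0255],[0.4388,-0.0058],[0.4571,0.0019],[0.474,-0.0122],[0.4708,-0.0312]]);d=P-P.mean(0);print(P.mean(0),np.degrees(np.arctan2(d[:,1],d[:,0]))%60)
x=.533-.03*1; yaw=np.radians(-10.5-45+90)
for a in (34.5,-145.5): print(a,move([.509,-.192,.15],down(np.radians(a))))
E
```

```text
long w [ 0.51034004 -0.19177658] short [ 0.49934699 -0.24963391] top [ 0.50860903 -0.18868871] pred [ 0.50886942 -0.19273529]
hex w [ 0.45503131 -0.01820025] blue [ 0.47416891 -0.10545052] beaker [ 0.36867278 -0.13579573]
[ 46  45  44  55 116 143 133 108  99  99  90  88  90  89  87  87  87  88
  89  89  90  90  91  93 103 123 142 141 110  83  83  84]
[244 219  49  48 712]
[[292, 237], [287, 260], [265, 266], [244, 248], [248, 225], [274, 219]] [[0.453, -0.038], [0.437, -0.0262], [0.4384, -0.0074], [0.4578, 0.0014], [0.4736, -0.01], [0.471, -0.0311]] [ 0.45513286 -0.01856415]
corner ang mod60 [23.74983539 22.7978344  26.39721936 22.32787036 24.75249976 21.67669731] [0.01959074 0.01970786 0.02008513 0.02018968 0.02034717 0.02021185]
[ 0.45495 -0.01855] [25.55737301 19.75692448 21.70983681 23.99828637 18.43494882 21.4063786 ]
34.5 (array([-1.000e-04,  0.000e+00, -8.032e-01]), array([0.4688, 0.185 , 0.6109]))
-145.5 (array([0.000e+00, 1.000e-04, 1.968e-01]), array([0.4688, 0.185 , 0.6109]))
```

Emit:
jog_arm:
  motion:
    - [[0,0,0.05,0.12,0.05,0.15,90],[0,0,0.1,0.24,0.1,0.3,90],[0,0,0.15,0.36,0.14,0.45,90],[0,0,0.197,0.469,0.185,0.55,90],[0,0,0.197,0.469,0.185,0.55,90],[0,0,0.197,0.469,0.185,0.55,90]]
  grip_force: 40

```text
clock: 3.7
eef_pos: [0.5085, -0.1928, 0.1624]
ee_rot: [2.78, -1.463, -0.0]
ft_force: [0.5, 0.4, -0.0]
width: 0.643
gripper_force: 0.0
```

```bash
python3 - <<'E'
from h import *
o=env.observe();print(o['eef_pos'],o['joint_vel'].round(3),o['width'],o['joint_pos'].round(2));print(move([.5095,-.192,.099],down(np.radians(-145.5))))
E
```

```text
[ 0.50847787 -0.19276444  0.1623713 ] [ 0.002 -0.024 -0.    -0.     0.001 -0.001] 0.6426934180385736 [-0.    0.22 -0.4   0.   -0.96  0.6 ]
(array([ 0.0001,  0.0001, -0.0001]), array([-2.000e-04, -6.500e-03,  3.169e-01]))
```

Emit:
jog_arm:
  motion:
    - [[0,0,0,0,-0.006,0.2,90],[0,0,0,0,-0.006,0.317,90],[0,0,0,0,-0.006,0.317,90],[0,0,0,0,-0.006,0.317,200],[0,0,0,0,-0.006,0.317,200],[0,0,0,0,-0.006,0.317,200],[0,0,0,0,-0.006,0.317,200],[0,0,0,0,-0.006,0.317,200]]
  grip_force: 40

```text
clock: 4.7
eef_pos: [0.5105, -0.193, 0.1007]
ee_rot: [-2.777, 1.466, -0.005]
ft_force: [-0.6, 0.1, 7.1]
width: 0.293
gripper_force: 39.1
```

Emit:
jog_arm:
  motion:
    - [[0,0,0,0,0,-0.15,200],[0,0,0,0,0,-0.4,200],[0,0,0,0,0,-0.65,200],[0,0,0,0,0,-0.65,200],[0,0,0,0,0,-0.65,200]]

```text
clock: 5.32
eef_pos: [0.5088, -0.1927, 0.2289]
ee_rot: [-2.777, 1.467, -0.0]
ft_force: [-0.4, 0.1, -1.9]
width: 0.291
gripper_force: 40.3
```

Emit:
jog_arm:
  motion:
    - [[0,0,0,-0.2,-0.06,0,200],[0,0,0,-0.45,-0.14,0,200],[0,0,0,-0.7,-0.21,0,200],[0,0,0,-0.875,-0.267,0,200],[0,0,0,-0.875,-0.267,0,200],[0,0,0,-0.875,-0.267,0,200]]

```text
clock: 6.08
eef_pos: [0.4542, -0.0184, 0.2281]
ee_rot: [2.777, -1.465, -0.002]
ft_force: [-0.1, 0.1, -1.7]
width: 0.29
gripper_force: 40.2
```

```bash
python3 - <<'E'
from h import *
o=env.observe();print(o['eef_pos'],o['ft_force'],o['joint_vel'].round(3),o['width'],o['joint_pos'].round(2));print(move([.4551,-.0185,.215],down(np.radians(-145.5))))
I=env.camera('wrist');T=env.camera('top');S=env.camera('side')
b=lambda A,x,y,w,h:cv2.resize(A[y:y+h,x:x+w],(400,int(400*h/w)),interpolation=cv2.INTER_CUBIC)
W=b(I,120,60,400,300);Y=b(S,225,150,200,150)
cv2.imwrite('pics/c3.png',np.hstack([W,Y])[:,:,::-1])
np.save('w3.npy',np.r_[o['eef_pos'],o['ee_rot']])
E
```

```text
[ 0.45423646 -0.01836101  0.22808016] [-0.07332677  0.13290089 -1.67754599] [-0.022  0.007  0.009  0.002 -0.003 -0.002] 0.2903019390551079 [ 0.4   0.   -0.48 -0.   -1.09  0.2 ]
(array([ 0.0005,  0.0001, -0.0007]), array([ 0.003 , -0.0033,  0.0654]))
```

View pics/c3.png

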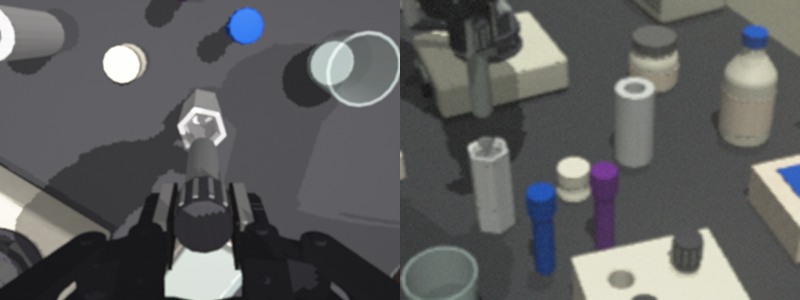

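The long cartridge is held upright over the sleeve. In the wrist crop the mouth is at (202,129) and the cartridge foot at about (204,148); the side view shows it just above the hex sleeve.

```bash
python3 - <<'E'
from h import *
w=np.load('w3.npy');C=cam('wrist',dict(eef_pos=w[:3],ee_rot=w[3:]))
I=cv2.imread('pics/c3.png');G=cv2.cvtColor(I,cv2.COLOR_BGR2GRAY)
m=(G>190).astype(np.uint8);m[:,:170]=0;m[:,235:]=0;m[:95]=0;m[155:]=0
n,l,s,c=cv2.connectedComponentsWithStats(m);i=1+np.argmax(s[1:,4]);print(s[i])
print(atz(C,322,189,.095),[atz(C,120+x,60+y,.095).round(4).tolist() for x,y in cv2.convexHull(np.argwhere(l==i)[:,::-1].astype(np.int32))[:,0][::2]])
print('proj foot',proj(C,w[:3]-[0,0,.091])-[120,60],'proj axis at cap',proj(C,w[:3]+[0,0,.009])-[120,60], 'mouth proj',proj(C,[.455,-.0185,.095])-[120,60])
E
```

```text
[178 107  48  38 527]
[ 0.45549758 -0.01896197  0.095     ] [[0.4365, -0.0255, 0.095], [0.4375, -0.0152, 0.095], [0.4669, -0.0059, 0.095], [0.473, -0.0091, 0.095], [0.4742, -0.0125, 0.095], [0.4715, -0.0308, 0.095], [0.4656, -0.0338, 0.095], [0.4553, -0.0377, 0.095], [0.4516, -0.0382, 0.095], [0.4381, -0.0277, 0.095]]
proj foot [202.94550668 147.0068245 ] proj axis at cap [203.45315038 226.30446207] mouth proj [202.18017899 129.75900083]
```

Emit:
jog_arm:
  motion:
    - [[0,0,0,0.004,-0.003,0.1,200],[0,0,0,0.004,-0.003,0.16,200],[0,0,0,0.004,-0.003,0.21,200],[0,0,0,0.004,-0.003,0.25,200],[0,0,0,0.004,-0.003,0.29,200],[0,0,0,0.004,-0.003,0.29,200]]

```text
clock: 6.98
eef_pos: [0.4553, -0.0186, 0.1704]
ee_rot: [2.777, -1.467, -0.001]
ft_force: [0.4, -0.7, -1.2]
width: 0.286
gripper_force: 40.2
```

Emit:
jog_arm:
  motion:
    - [[0,0,0,0,0,0.06,200],[0,0,0,0,0,0.12,200],[0,0,0,0,0,0.18,200],[0,0,0,0,0,0.22,200],[0,0,0,0,0,0.225,200],[0,0,0,0,0,0.225,200]]

```text
clock: 7.72
eef_pos: [0.4558, -0.0185, 0.126]
ee_rot: [2.778, -1.467, 0.0]
ft_force: [0.4, -0.0, -1.4]
width: 0.287
gripper_force: 40.2
```

Emit:
jog_arm:
  motion:
    - [[0,0,0,0,0,0,60],[0,0,0,0,0,0,60],[0,0,0,0,0,0,60],[0,0,0,0,0,0,60]]

```text
clock: 8.22
eef_pos: [0.4557, -0.0185, 0.126]
ee_rot: [-2.778, 1.467, -0.0]
ft_force: [0.1, 0.2, 0.2]
width: 0.768
gripper_force: 0.0
```

```bash
python3 - <<'E'
from h import *
o=env.observe();print(o['eef_pos'],o['ft_force'],o['width']);print(move([.4552,-.0187,.083],down(np.radians(-127.3))))
I=env.camera('wrist');S=env.camera('side')
b=lambda A,x,y,w,h:cv2.resize(A[y:y+h,x:x+w],(400,int(400*h/w)),interpolation=cv2.INTER_CUBIC)
cv2.imwrite('pics/c4.png',np.hstack([b(I,120,100,400,300),b(S,225,170,160,120)])[:,:,::-1])
E
```

```text
[ 0.45568843 -0.0185365   0.12604545] [0.13160771 0.2294915  0.15055735] 0.7676611466121069
(array([-1.000e-04, -1.000e-04, -1.021e-01]), array([-0.0007,  0.0025,  0.2152]))
```

View pics/c4.png

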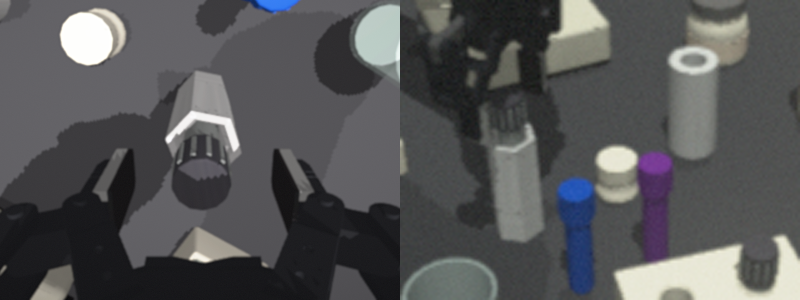

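The cartridge stands home in the sleeve: the cap is just above the rim and the sleeve is upright. Next I'll grip the sleeve.

Emit:
jog_arm:
  motion:
    - [[0,0,-0.05,0,0.002,0.02,60],[0,0,-0.102,0,0.002,0.06,60],[0,0,-0.102,0,0.002,0.14,60],[0,0,-0.102,0,0.002,0.215,60],[0,0,-0.102,0,0.002,0.215,60],[0,0,-0.102,0,0.002,0.215,60]]

```text
clock: 9.07
eef_pos: [0.4556, -0.0187, 0.0833]
ee_rot: [-2.977, 1.005, -0.001]
ft_force: [-0.6, -0.9, -0.2]
width: 0.764
gripper_force: 0.0
```

Emit:
jog_arm:
  motion:
    - [[0,0,0,0,0,0,110],[0,0,0,0,0,0,200],[0,0,0,0,0,0,200],[0,0,0,0,0,0,200],[0,0,0,0,0,0,200]]
  grip_force: 60

```text
clock: 9.7
eef_pos: [0.4558, -0.0187, 0.0836]
ee_rot: [-2.976, 1.004, -0.002]
ft_force: [-1.2, -0.2, 5.7]
width: 0.411
gripper_force: 60.9
```

Emit:
jog_arm:
  motion:
    - [[0,0,0,0,0,-0.1,200],[0,0,0,0,0,-0.3,200],[0,0,0,0,0,-0.5,200],[0,0,0,0,0,-0.68,200],[0,0,0,0,0,-0.68,200]]

```text
clock: 10.32
eef_pos: [0.4563, -0.0184, 0.2213]
ee_rot: [-2.974, 1.004, -0.006]
ft_force: [0.1, 0.7, -5.2]
width: 0.41
gripper_force: 61.5
```

Emit:
jog_arm:
  motion:
    - [[0,0,0,-0.03,-0.1,0,200],[0,0,-0.01,-0.1,-0.3,0,200],[0,0,-0.02,-0.19,-0.55,0,200],[0,0,-0.027,-0.26,-0.77,0,200],[0,0,-0.027,-0.3,-0.9,0,200],[0,0,-0.027,-0.3,-0.9,0,200]]

```text
clock: 11.08
eef_pos: [0.5166, 0.1625, 0.2171]
ee_rot: [3.015, -0.875, -0.003]
ft_force: [-0.7, -0.9, -3.8]
width: 0.416
gripper_force: 61.5
```

```bash
python3 - <<'E'
from h import *
o=env.observe();print(o['eef_pos'],o['ft_force'],o['width'],o['joint_pos'].round(2));print(move([.5457,.25,.215],down(np.radians(-122.4))))
E
```

```text
[0.51659218 0.16254126 0.21705096] [-0.71033413 -0.87713574 -3.8357776 ] 0.415894357106899 [ 0.67  0.17 -0.33 -0.   -1.08  0.34]
(array([0.0008, 0.0004, 0.0002]), array([-0.1112, -0.4473,  0.0092]))
```

```bash
python3 - <<'E'
from h import *
o=env.observe();C=cam('wrist',o);np.save('w5.npy',np.r_[o['eef_pos'],o['ee_rot']])
I=env.camera('wrist');T=env.camera('top');cv2.imwrite('w5full.png',I[:,:,::-1])
u,v=proj(C,[.5457,.25,.104]);print(u,v)
x0=int(np.clip(u-100,0,440));y0=int(np.clip(v-75,0,250));print(x0,y0)
a=cv2.resize(I[y0:y0+150,x0:x0+200],(800,600),interpolation=cv2.INTER_CUBIC).copy()
# overlay predicted mouth hexagon and stop
for z,c,af in((.104,(255,0,0),.0385),(.054,(0,255,0),.0385)):
    r=af/2/np.cos(np.pi/6);k=np.radians(-2.4+30+60*np.arange(6))
    P=np.array([(proj(C,[.5457+r*np.cos(t),.25+r*np.sin(t),z])-[x0,y0])*4 for t in k]);cv2.polylines(a,[P.astype(np.int32)],True,c,1)
cv2.imwrite('pics/c5.png',a[:,:,::-1])
E
```

```text
211.37636004174402 224.3467369552883
111 149
```

View pics/c5.png

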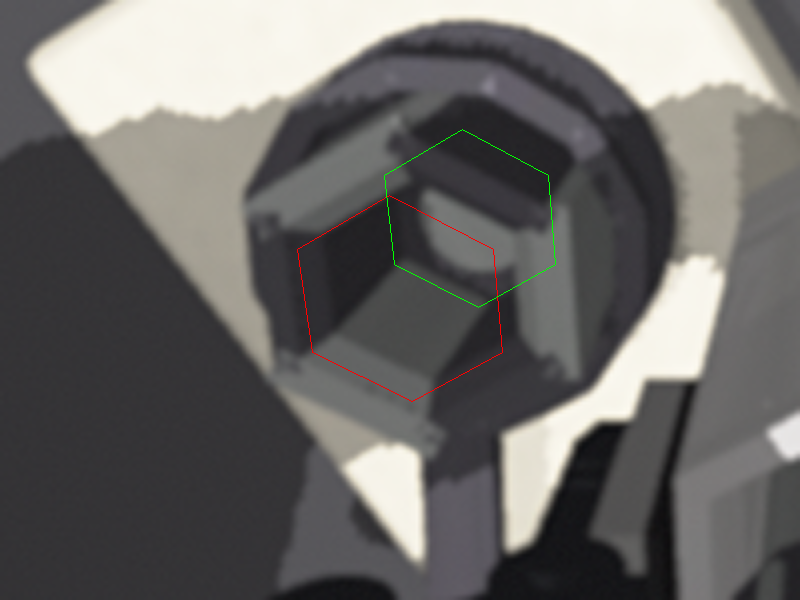

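The overlay (red is the predicted mouth, green the stop) shows the real jaw edges about 2 mm to the right of and above the prediction. I'll cross-check with the jaw centroids in the earlier views.

```bash
python3 - <<'E'
from h import *
w=np.load('w1.npy');C=cam('wrist',dict(eef_pos=w[:3],ee_rot=w[3:]));T=cam('top')
print('w1',atz(C,392/1.25,187/1.25,.102)[:2],'top',atz(T,220.5,200.25,.102)[:2])
w=np.load('w5.npy');D=cam('wrist',dict(eef_pos=w[:3],ee_rot=w[3:]))
print('w5',atz(D,111+(387+517)/2/4,149,.099)[:2])
# jaw inner-edge midpoints in w5 at z .099
P=[atz(D,111+x/4,149+y/4,.099)[:2] for x,y in[(345,206),(387,359),(517,292)]];print(np.array(P).round(4).tolist(),np.mean(P,0))
# brightness-based jaw blobs in w1, top
for n,f,cc,(x0,y0,x1,y1),s in (('w1','pics/w1.png',C,(335,125,455,240),1.25),('top','pics/top0.png',T,(203,182,243,222),1)):
    G=cv2.cvtColor(cv2.imread(f),cv2.COLOR_BGR2GRAY)
    for th in (120,135,150):
        m=np.zeros_like(G);m[y0:y1,x0:x1]=G[y0:y1,x0:x1]>th
        k,l,st,c=cv2.connectedComponentsWithStats(m)
        for i in range(1,k):
            if st[i,4]>(60 if s>1 else 8):print(n,th,st[i].tolist(),c[i].round(1),atz(cc,*(c[i]/s),.102)[:2].round(4))
E
```

```text
w1 [0.54704476 0.24627586] top [0.54508007 0.24506378]
w5 [0.58836658 0.20612273]
[[0.5671, 0.2494], [0.5364, 0.2632], [0.534, 0.2316]] [0.54583618 0.24805236]
w1 120 [335, 125, 51, 115, 1656] [346.1 181.5] [0.5625 0.2764]
w1 120 [389, 125, 66, 115, 3055] [436.7 187.8] [0.535  0.2156]
w1 120 [353, 139, 53, 59, 1503] [384.  165.7] [0.5636 0.2462]
w1 120 [345, 197, 40, 24, 544] [363.6 209. ] [0.539  0.2721]
w1 135 [335, 125, 50, 115, 1568] [345.9 181.4] [0.5626 0.2765]
w1 135 [390, 125, 65, 115, 2268] [440.  184.9] [0.5362 0.2126]
w1 135 [354, 139, 51, 27, 726] [379.1 153.5] [0.5728 0.2464]
w1 135 [377, 164, 25, 33, 611] [389.  180.1] [0.5526 0.2465]
w1 135 [419, 174, 22, 48, 537] [428.7 197.6] [0.5302 0.2235]
w1 135 [346, 198, 38, 23, 488] [363.2 208.9] [0.5392 0.2724]
w1 150 [335, 125, 47, 58, 718] [346.2 139.2] [0.5902 0.2647]
w1 150 [390, 125, 65, 115, 2223] [440.3 184.8] [0.5363 0.2124]
w1 150 [354, 139, 50, 26, 572] [378.3 152.5] [0.5737 0.2467]
w1 150 [378, 164, 23, 33, 557] [388.9 180. ] [0.5526 0.2466]
w1 150 [419, 174, 21, 47, 467] [428.7 198.2] [0.5298 0.2236]
w1 150 [346, 1
[... 379 characters left out ...]
5] [220.4 188.8] [0.5726 0.2461]
top 135 [218, 197, 9, 11, 69] [221.8 201.5] [0.542  0.2418]
top 135 [224, 200, 11, 14, 56] [229.  206.4] [0.5305 0.2244]
top 135 [212, 202, 31, 20, 132] [233.7 217.1] [0.505  0.2126]
top 135 [203, 205, 5, 15, 39] [204.1 212. ] [0.5164 0.2834]
top 150 [203, 182, 40, 18, 231] [223.2 186.1] [0.5792 0.2397]
top 150 [213, 187, 15, 4, 47] [220.3 188.4] [0.5736 0.2464]
top 150 [218, 197, 9, 11, 63] [222.1 201.4] [0.5423 0.2412]
top 150 [205, 199, 9, 14, 48] [209.4 205.5] [0.5321 0.2712]
top 150 [225, 200, 10, 14, 48] [229.2 206.1] [0.5314 0.2239]
top 150 [203, 207, 4, 11, 29] [204.  212.2] [0.516  0.2835]
top 150 [212, 206, 31, 16, 122] [233.5 217.7] [0.5037 0.213 ]
```

Emit:
jog_arm:
  motion:
    - [[0,0,0,-0.03,-0.12,0,200],[0,0,0,-0.07,-0.3,0,200],[0,0,0,-0.102,-0.438,0.02,200],[0,0,0,-0.102,-0.438,0.05,200],[0,0,0,-0.102,-0.438,0.05,200],[0,0,0,-0.102,-0.438,0.05,200]]

```text
clock: 11.92
eef_pos: [0.5463, 0.2451, 0.209]
ee_rot: [3.016, -0.879, -0.0]
ft_force: [-0.4, 0.0, -3.8]
width: 0.414
gripper_force: 61.5
```

```bash
python3 - <<'E'
from h import *
o=env.observe();print(o['eef_pos'],o['ft_force'],o['width'],o['joint_pos'].round(2));print(move([.5464,.2474,.139],down(np.radians(-122.4))))
C=cam('wrist',o);T=cam('top');I=env.camera('wrist');cv2.imwrite('w6full.png',I[:,:,::-1])
E
```

```text
[0.54631587 0.24507491 0.20896102] [-0.35710246  0.02508546 -3.78925379] 0.4140205125054936 [ 0.75  0.26 -0.22  0.   -1.09  0.26]
(array([ 0.0001,  0.    , -0.0004]), array([-0.0059, -0.0101,  0.3498]))
```

Emit:
jog_arm:
  motion:
    - [[0,0,0,-0.006,-0.01,0,200],[0,0,0,-0.006,-0.01,0.05,200],[0,0,0,-0.006,-0.01,0.09,200],[0,0,0,-0.006,-0.01,0.11,200],[0,0,0,-0.006,-0.01,0.13,200],[0,0,0,-0.006,-0.01,0.14,200],[0,0,0,-0.006,-0.01,0.15,200],[0,0,0,-0.006,-0.01,0.15,200]]

```text
clock: 12.98
eef_pos: [0.5465, 0.2479, 0.1788]
ee_rot: [3.016, -0.878, -0.0]
ft_force: [-0.3, -0.8, -3.0]
width: 0.412
gripper_force: 61.5
```

Emit:
jog_arm:
  motion:
    - [[0,0,0,0,0,0.04,200],[0,0,0,0,0,0.08,200],[0,0,0,0,0,0.12,200],[0,0,0,0,0,0.15,200],[0,0,0,0,0,0.18,200],[0,0,0,0,0,0.19,200],[0,0,0,0,0,0.195,200],[0,0,0,0,0,0.195,200]]

```text
clock: 13.98
eef_pos: [0.5464, 0.2479, 0.1399]
ee_rot: [3.016, -0.878, -0.0]
ft_force: [-0.7, -1.2, -3.3]
width: 0.411
gripper_force: 61.5
```

Emit:
jog_arm:
  motion:
    - [[0,0,0,0,0,0.006,200],[0,0,0,0,0,0.012,200],[0,0,0,0,0,0.016,200],[0,0,0,0,0,0.016,200]]

```text
clock: 14.48
eef_pos: [0.5465, 0.2478, 0.1377]
ee_rot: [-3.016, 0.877, -0.001]
ft_force: [-4.4, -2.7, 4.8]
width: 0.41
gripper_force: 62.7
```

Contact came at the expected height (TCP 0.1377, so the foot is on the stop). I'll release and rise.

Emit:
jog_arm:
  motion:
    - [[0,0,0,0,0,0,60],[0,0,0,0,0,0,60],[0,0,0,0,0,0,60],[0,0,0,0,0,0,60],[0,0,0,0,0,-0.1,60],[0,0,0,0,0,-0.25,60],[0,0,0,0,0,-0.45,60],[0,0,0,0,0,-0.48,60]]

```text
clock: 15.48
eef_pos: [0.5478, 0.2488, 0.236]
ee_rot: [-3.013, 0.876, -0.005]
ft_force: [-0.1, -0.5, -0.2]
width: 0.766
gripper_force: 0.0
```

```bash
python3 - <<'E'
from h import *
o=env.observe();print(o['eef_pos'],o['ft_force'],o['width'],o['joint_pos'].round(2));print(move([.4954,.3371,.23],down(np.radians(-124.6))))
I=env.camera('wrist');S=env.camera('side')
b=lambda A,x,y,w,h:cv2.resize(A[y:y+h,x:x+w],(400,int(400*h/w)),interpolation=cv2.INTER_CUBIC)
cv2.imwrite('pics/c7.png',np.hstack([b(I,120,60,400,300),b(S,210,100,160,120)])[:,:,::-1])
E
```

```text
[0.54782778 0.24879881 0.23597055] [-0.11120731 -0.51223406 -0.22542785] 0.7657349082979114 [ 0.75  0.24 -0.18  0.   -1.14  0.25]
(array([-0.0016, -0.0006,  0.012 ]), array([-0.4581, -0.2319,  0.03  ]))
```

View pics/c7.png

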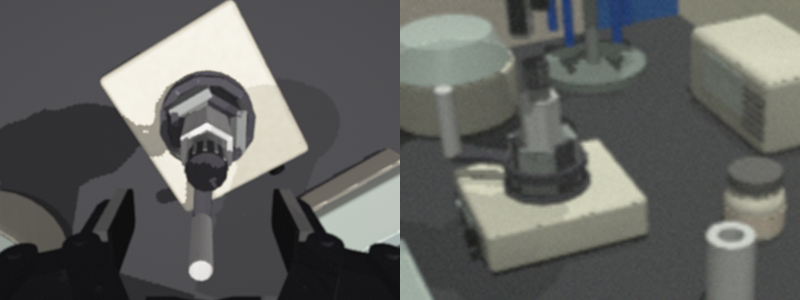

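The sleeve with the cartridge is seated upright in the collet. The handle top is at (200,270) in the wrist crop. I'll close the fingers and go behind the handle.

Emit:
jog_arm:
  motion:
    - [[0,0,0.004,-0.1,-0.05,0,255],[0,0,0.012,-0.3,-0.15,0,255],[0,0,0.012,-0.458,-0.232,0,255],[0,0,0.012,-0.458,-0.232,0,255],[0,0,0.012,-0.458,-0.232,0.1,255],[0,0,0.012,-0.458,-0.232,0.1,255]]

```text
clock: 16.32
eef_pos: [0.4933, 0.3349, 0.2104]
ee_rot: [2.995, -0.934, -0.003]
ft_force: [-0.2, -0.6, 0.3]
width: 0.002
gripper_force: 0.0
```

```bash
python3 - <<'E'
from h import *
o=env.observe();print(o['eef_pos'],o['ft_force'],o['width'])
w=o.copy();w['eef_pos']=np.array([.5478,.2488,.236]);w['ee_rot']=np.array([-3.013,.876,-.005])
h=atz(cam('wrist',w),320,330,.152)[:2];d=h-[.546,.2474];print('handle',h,np.linalg.norm(d),np.degrees(np.arctan2(d[1],d[0])))
print(move([.4954,.3371,.13],down(np.radians(-124.6))))
M0=down(np.radians(-124.6));P0=np.array([.4954,.3371,.13])
for f in (127,135,144,153,162,171,180,189,198,205):
    t=np.radians(f);P=np.array([.546+.103*np.cos(t),.2474+.103*np.sin(t),.13]);yaw=-124.6+max(0,f-131.4)
    print(f,P.round(4),(M0.inv()*down(np.radians(yaw))).as_rotvec()[2].round(4)/np.pi,(M0.inv().apply(P-P0)/.2).round(3))
E
```

```text
[0.4932927  0.33489441 0.21035051] [-0.20516532 -0.58763022  0.26012156] 0.0022626724078491285
handle [0.46548265 0.30496759] 0.09898015484214417 144.4363199675097
(array([ 0.0014,  0.0002, -0.0002]), array([ 0.0027, -0.0169,  0.4017]))
127 [0.484  0.3297 0.13  ] 0.0 [-0.026  0.063  0.   ]
135 [0.4732 0.3202 0.13  ] -0.019989860852342053 [-0.044  0.133  0.   ]
144 [0.4627 0.3079 0.13  ] -0.06999634397181557 [-0.052  0.213  0.   ]
153 [0.4542 0.2942 0.13  ] -0.1200028270912891 [-0.048  0.294  0.   ]
162 [0.448  0.2792 0.13  ] -0.1700093102107626 [-0.031  0.373  0.   ]
171 [0.4443 0.2635 0.13  ] -0.22001579333023613 [-0.002  0.448  0.   ]
180 [0.443  0.2474 0.13  ] -0.26999044546109124 [0.039 0.518 0.   ]
189 [0.4443 0.2313 0.13  ] -0.3199969285805648 [0.09  0.581 0.   ]
198 [0.448  0.2156 0.13  ] -0.3700034117000383 [0.15  0.635 0.   ]
205 [0.4527 0.2039 0.13  ] -0.4089008797916975 [0.202 0.67  0.   ]
```

Emit:
jog_arm:
  motion:
    - [[0,0,0,0.003,-0.017,0.15,255],[0,0,0,0.003,-0.017,0.3,255],[0,0,0,0.003,-0.017,0.4,255],[0,0,0,0.003,-0.017,0.4,255],[0,0,0,0.003,-0.017,0.4,255]]

```text
clock: 16.95
eef_pos: [0.4972, 0.3388, 0.1337]
ee_rot: [-2.999, 0.934, -0.001]
ft_force: [0.5, 0.1, 1.8]
width: -0.0
gripper_force: 0.0
```

Emit:
jog_arm:
  motion:
    - [[0,0,0,-0.026,0.063,0,255],[0,0,-0.02,-0.044,0.133,0,255],[0,0,-0.045,-0.048,0.173,0,255],[0,0,-0.07,-0.052,0.213,0,255],[0,0,-0.12,-0.048,0.294,0,255],[0,0,-0.17,-0.031,0.373,0,255],[0,0,-0.22,-0.002,0.448,0,255],[0,0,-0.27,0.039,0.518,0,255]]

```text
clock: 17.95
eef_pos: [0.4434, 0.249, 0.1338]
ee_rot: [-3.115, -0.391, -0.002]
ft_force: [-0.4, 2.2, 0.9]
width: 0.002
gripper_force: 1.3
```

```bash
python3 - <<'E'
from h import *
o=env.observe();print(o['eef_pos'],o['ft_force'],o['width'],o['joint_pos'].round(2))
M0=R.from_rotvec(o['ee_rot']);P0=o['eef_pos']
for f in (185,190,195,200,203,206,208):
    t=np.radians(f);P=np.array([.546+.103*np.cos(t),.2474+.103*np.sin(t),.13]);yaw=-124.6+f-131.4
    print(f,((M0.inv()*down(np.radians(yaw))).as_rotvec()/np.pi).round(4),(M0.inv().apply(P-P0)/.2).round(3))
T=cam('top');I=env.camera('top');cv2.imwrite('top8.png',I[:,:,::-1])
E
```

```text
[0.44339796 0.24895861 0.13381053] [-0.42196929  2.17691799  0.91617575] 0.0020727954035572108 [ 0.9   0.19 -0.51 -0.   -0.87  0.92]
185 [-0.0006 -0.0006 -0.026 ] [-0.013  0.051  0.019]
190 [-0.0006 -0.0006 -0.0538] [-0.018  0.096  0.019]
195 [-0.0006 -0.0006 -0.0816] [-0.02   0.141  0.019]
200 [-0.0005 -0.0006 -0.1094] [-0.017  0.185  0.019]
203 [-0.0005 -0.0007 -0.126 ] [-0.014  0.212  0.019]
206 [-0.0005 -0.0007 -0.1427] [-0.009  0.239  0.019]
208 [-0.0005 -0.0007 -0.1538] [-0.005  0.256  0.019]
```

Emit:
jog_arm:
  motion:
    - [[0,0,-0.026,-0.013,0.051,0,255],[0,0,-0.054,-0.018,0.096,0,255],[0,0,-0.082,-0.02,0.141,0,255],[0,0,-0.109,-0.017,0.185,0,255],[0,0,-0.109,-0.017,0.185,0,255]]

```text
clock: 18.62
eef_pos: [0.4496, 0.2121, 0.1334]
ee_rot: [-3.008, -0.903, -0.002]
ft_force: [0.1, 0.7, 0.4]
width: 0.004
gripper_force: 0.0
```

Emit:
jog_arm:
  motion:
    - [[0,0,-0.008,0,0.014,0,255],[0,0,-0.017,0.001,0.027,0,255],[0,0,-0.025,0.002,0.04,0,255],[0,0,-0.025,0.002,0.04,0,255]]

```text
clock: 19.12
eef_pos: [0.4546, 0.2057, 0.1326]
ee_rot: [2.969, 1.025, -0.0]
ft_force: [-1.1, -0.3, -0.1]
width: -0.002
gripper_force: 0.4
```

Emit:
jog_arm:
  motion:
    - [[0,0,-0.006,0,0.01,0,255],[0,0,-0.011,0,0.02,0,255],[0,0,-0.016,0.001,0.03,0,255],[0,0,-0.016,0.001,0.03,0,255]]

```text
clock: 19.62
eef_pos: [0.4551, 0.2042, 0.1325]
ee_rot: [-2.938, -1.097, 0.004]
ft_force: [-29.1, 21.9, 11.6]
width: 0.0
gripper_force: 18.0
```

```bash
python3 - <<'E'
from h import *
o=env.observe();print(o['eef_pos'],o['ft_force'],o['wrist_torque'])
d=o['eef_pos'][:2]-[.546,.2474];print(np.linalg.norm(d),np.degrees(np.arctan2(d[1],d[0]))%360)
T=cam('top');I=env.camera('top')
for a in (205,211,214,217.6,220): print(a,proj(T,[.546+.1*np.cos(np.radians(a)),.2474+.1*np.sin(np.radians(a)),.152]).round(1))
G=cv2.cvtColor(I,cv2.COLOR_RGB2GRAY);print(G[222:250,204:236:2])
E
```

```text
[0.45510493 0.20419895 0.13252043] [-29.14108715  21.85413008  11.63635335] [ 7.28117953 10.10194243 -0.25724481]
0.10063918004304856 205.42103221451933
205 [232.5 237.7]
211 [236.6 235.6]
214 [238.6 234.4]
217.6 [240.9 232.8]
220 [242.3 231.7]
[[ 72  74  73  70  62 110 106  68  44  45  45  44  71 169  87  31]
 [ 75  72  75  70  68  84 106  69  46  46  47  47  41 176  97  30]
 [ 72  74  75  74  70  83 107  79  45  49  46  47  44 139  89  30]
 [ 74  73  73  73  73  78 110  83  43  47  49  46  44 112 113  25]
 [ 74  73  73  74  71  73 108  81  43  49  51  49  48  89 160  29]
 [ 77  78  77  75  74  72 108  83  52  49  50  49  47  74 164  27]
 [ 76  79  77  76  75  71 109  85  48  47  46  48  46  54 171  25]
 [ 74  77  77  78  74  68 111 102  41  47  52  49  49  39 170  52]
 [ 78  76  70  35  66  62 112 100  46  50  47  48  45  39 174  56]
 [ 78  77  51 126  81  62 109 103  53  47  48  50  46  43 151  53]
 [ 76  78  76 111 118  68 111 105  56  49  50  47  48  45 136  68]
 [ 78  79  72  96 113  64 110 105  52  49  49  47  51  46 142  68]
 [ 78  80  44 113  73  66 111 103  53  49  49  46  
[... 321 characters left out ...]
  51  50  47  48  45 173  58]
 [ 79  79  79  81  77  81 110  78  47  47  50  49  51  54 171  44]
 [ 78  78  79  76  74  97 109  69  49  50  49  48  50  56 171  24]
 [ 75  78  80  80  71 111 109  65  49  50  52  48  50  93 165  27]
 [ 76  79  78  77  74 111 106  56  49  47  47  47  46 116 139  27]
 [ 78  77  77  77  76 111  85  41  51  47  52  49  43 128  87  31]
 [ 77  76  74  75  74 112  84  46  45  48  46  51  40 158  74  33]
 [ 79  79  74  70  94 107  80  46  49  51  50  46  56 173  97  28]
 [ 52  78  73  68 110 106  67  49  47  48  48  48  95 168  54  31]
 [103  75  74  78 113  97  62  48  50  51  49  44 125 135  25  36]
 [135  61  68  85 108  86  45  46  48  47  49  43 160  98  29  29]]
```

The force rose sharply where the stop is expected, so I'll back off and check.

Emit:
jog_arm:
  motion:
    - [[0,0,0,0,-0.03,0,255],[0,0,0,0,-0.1,0,255],[0,0,0,-0.05,-0.15,-0.05,255],[0,0,0,-0.1,-0.15,-0.3,255],[0,0,0,-0.1,-0.15,-0.55,255],[0,0,0,-0.1,-0.15,-0.7,255],[0,0,0,-0.1,-0.15,-0.7,255]]

```text
clock: 20.55
eef_pos: [0.424, 0.2113, 0.2759]
ee_rot: [-2.941, -1.099, -0.008]
ft_force: [0.1, 0.5, -0.4]
width: -0.002
gripper_force: 0.0
```

```bash
python3 - <<'E'
from h import *
o=env.observe();print(o['eef_pos'],o['ft_force'])
W=cam('wrist',o);I=env.camera('wrist')
S=cam('side');J=env.camera('side')
def ph(a,z=.152):return [.546+.1*np.cos(np.radians(a)),.2474+.1*np.sin(np.radians(a)),z]
for n,C,A in(('w',W,I),('s',S,J)):
    c=proj(C,ph(217.6));print(n,[(a,proj(C,ph(a)).round(1).tolist()) for a in(205,211,217.6,220)], 'cap',proj(C,[.546,.2474,.187]).round(1))
    x,y=int(c[0]),int(c[1]);G=cv2.cvtColor(A,cv2.COLOR_RGB2GRAY);k=40 if n=='w' else 16
    sub=G[max(0,y-k):y+k,max(0,x-k):x+k]
    print(x,y,sub[::(4 if n=='w' else 2),::(4 if n=='w' else 2)])
    cv2.imwrite(f'{n}9.png',A[:,:,::-1])
E
```

```text
[0.42404619 0.2112579  0.27594994] [ 0.07507495  0.5295512  -0.39504787]
w [(205, [355.8, 172.3]), (211, [368.5, 175.1]), (217.6, [382.8, 176.8]), (220, [388.0, 176.9])] cap [411.9  29.3]
382 176 [[235 167 150 147 147 110  54  92  92  88 177 242 242 231 132  80  81  80
   80  80]
 [183 206 149 148 149 107  49  67  91  87 212 242 232 133  79  81  81  80
   81  80]
 [108 181 165 147 148 100  50  53  82  89 226 233 126  80  80  81  81  82
   81  81]
 [ 27 112 149 144 147  85  50  52  60  87 227 126  80  80  81  81  81  81
   81  81]
 [ 79  76 113 122 138  76  73  94  91  89 112  80  81  81  81  81  80  81
   80  80]
 [ 80  81  80  74 147  91  94  97  97  96  83  81  81  80  81  81  81  80
   81  80]
 [ 81  81  81  79  68  90  91  95  98  98  95  82  81  81  80  81  80  81
   81  81]
 [ 80  82  81  79  69  79  90  93  97  97 102  97  81  81  81  81  81  81
   80  81]
 [ 81  80  80  81  69  70  86  93  95 212 236 233 198  84  80  81  80  79
   81  80]
 [ 81  81  81  80  70  68  77  87 196 240 238 236 232 169  80  81  82  80
   81  81]
 [ 81  81  81  81  80  78  79  86 229 240 239 238 234 
[... 1292 characters left out ...]
 116 116 113 110 102  83  66]
 [123 126 127 124 122 125 124 121 119 116 113 112  94  70  71  71]
 [121 124 124 123 124 123 123 120 114 103  86  65  66  74  74  76]
 [106 114 110 107 104 100  92 119 152 168 140  72  74  75  79 106]
 [ 57  53  57  65  60  60  77 189 204 196 176  84  74  73  79  84]
 [ 58  45  50  50  53  46  52 114 138 132 117  85  74  73  74  73]
 [ 48  50  48  50  46  49  50  95 117 119 114  93  75  75  75  74]
 [ 47  45  49  52  50  47  52  92 119 118 118  90  75  75  75  77]
 [ 47  51  47  50  45  46  49  85 117 119 117  97  94 107  78  71]
 [ 47  48  49  48  50  48  55  78 115 121 118 112 196 166  80  72]
 [ 47  49  46  48  71  90 114 110 116 120 118 110 188 170  61  73]]
```

The handle top measures (383.5,177) against a predicted (382.8,176.8) at fully closed, so the lever is shut and the arm is clear.

```bash
python3 -c "
from station import env
print(env.finish_job())"
```

```text
the job is handed in; nothing more can be done
None
```

The job is handed in at about 20.6 s of the 72 s limit: the long cartridge is in the hex sleeve, the sleeve is on the collet's depth stop, and the lever measures at its closed position; no verdict came back.

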